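Draw the laid pattern board out past the ledge and hold its tail down

ROBOT

A 6-joint arm with a two-finger parallel gripper is mounted at the origin on the work surface. World frame = base frame: x ahead of the robot, y to its left, z up, the work surface at z = 0. Lengths are in m, angles in degrees, forces in N, time in s.
With the tool pointing down it reaches from about 0.3 to 0.75 m from the base axis. Payload 8.5 kg.
Tool frame: the origin (TCP) lies between the finger pads; the fingertips stand env.finger_overhang ahead of it and the grasp point (between the pads) lies 2 mm behind it (env.finger_overhang is the distance from the TCP to the fingertips, in m); z points along the fingers, y is the line along which they close (so a half turn about z gives the same grasp; the last joint's range is limited). The gripper opens to 85 mm and grips with 20 to 120 N. Pads are 22 mm wide; open, the fingers measure 114 mm over their backs; the gripper's body (76 mm by 85 mm) begins 54 mm behind the grasp point. The pads swing forward as they close: fully open they stand 13 mm farther back than shut.
Start: joints at [-89.399, 21.807, 74.336, -0, 83.858, -12.336], TCP at [0.123, -0.536, 0.248] pointing down, gripper open.
Joint ranges: [-178.18, 178.18], [-50.72, 133.34], [12.68, 142.11], [-81.47, 261.47], [9.98, 163.14], [-165.26, 165.26]. Speed limits (degrees/s): [136.94, 136.94, 180, 180, 180, 180].

INTERFACE

Orientations are given as a 3x3 rotation matrix whose columns are the frame's x, y, z axes.
In Python, from rig import env gives the robot as it stands. The module is installed in compiled form; this text tells all that it offers.
- The arm moves only by the tool jog_arm, never from a script. Its arguments are lists of equal length, an entry for each row: "hand": the finger opening in m, from 0 to 0.0854; "travel": the shift along the world's x, y, z in m, a list of three; "yaw": the turn about the world's z in rad. A call has exactly 5 rows; each row shifts and turns the commanded pose from where the row before left it; what a row does not reach is not made up. A row lasts 1/8 s, in which the tool goes at most 62.5 mm and 10.7 degrees, less where a joint would pass 70% of its speed; a pose out of reach is approached as far as the arm can. A call is refused whole if a number of a shift passes 0.0625 or a number of a turn 0.188, either way. A call with a gripper value outside its range is refused whole. The fingers move at their own pace and stop on an object; "grip_force" is the grip in N (left out, the last holds). Time passes only in rows, so rows that do not move let the fingers close, or fill a call up. It gives the time, the measured TCP pose, the force, the opening and the grip force at its end, in the units of the state.
- env.observe(): the state, without advancing time (a new reading comes with each control period).
- env.get_image(name): name is "scene" or "side" or "wrist"; returns the picture (384x512x3 uint8, red, green, blue); there is no depth.
- env.calibration(name): a dict with "fx", "fy", "cx", "cy" (pixels), "position" and "rotation" of the camera in the world; the wrist camera has in their place "hand_eye" (4x4, takes a point from camera to tool coordinates, whose origin is the TCP and whose axes are the flange's). Camera axes: x right, y down, z forward; pixel columns grow to the right and rows downward; lengths in m; the calibration is good to about 2 mm. A picture is of the moment at which its call begins: read the wrist's pose just before it. calibration takes no time and is no camera call.
- env.close_job(): hands the job in; it is judged then, once.
The state is a dict: "time_s": time; "q": joint angles; "qvel": joint speeds; "joint_efforts": joint torques, N m; "position": TCP position; "tool_rot": TCP orientation; "ft_force": force on the tool from outside, world axes, zero at the start; "wrist_torque": the same for the moment, N m; "grip_width": finger opening in m; "gripper_force": force on a finger pad.
Only numpy, scipy, OpenCV 4.12 (cv2) and the standard library are available. Lean on these libraries where they do the work, as an engineer would, in place of code of your own. Each camera call takes 0.05 s, during which the arm holds its last target. There are 200 camera calls.

TASK

The rosette laid dry on the pattern board is to be taken over at the far edge of the tiled ledge. Take the draw peg out of its rest block, put its steel end through the hole in the tail of the board until the collar sits down on the wood, and with the peg slide the board outward along its runners until the dark cross line on it lies over the ledge's far edge, without disturbing the rosette, the copper jar or the paddle. The board then hangs out so far that it would tip, so finish while holding: keep the peg gripped and pressed down in the hole, with the board level and still.

Things in the scene. Friction and masses are not known exactly. Their poses are not given: they have to be found in the camera images.
- ledge: (Sizes in mm.) Low fixed ledge faced with faded blue square tiles, 300 along x by 560 along y, 70 high; origin at the centre of its underside. Its x axis points outward, away from the robot; the far edge is at x = +150. Two dark wooden runners on it, along x, carry the board 15 clear of the tiles and end at the far edge; their fences keep it straight with 3.5 of play a side.
- ledge_edge (a point): Middle of the ledge's far edge, on the level of the runners' bearing faces (85 above the ledge's underside); x outward, as ledge. The dark line has to come over this edge; the board tips about it. A little plywood pattern pinned by a brass spring clip (fixed, under 30 high) lies on the ledge at ledge y = +236: leave it.
- board_hole (a point): Centre of the upper mouth of the 13 diameter hole, brass bushed, right through the tail of the pattern board; on its upper face, 25 from the tail end (towards the robot), on the centre line. The board: loose, light wood, 0.37 to 0.65 kg, 320 long, 150 wide, 16 thick, lying on the runners; x along its length to the outer end, z up.
- board_mark (a point): Middle of the dark cross line, 4 wide, right across the board's upper face, 100 outward of the hole and 195 from the outer end; axes as the board. At the start 80 to 130 inward of the far edge. With the line over the edge the centre of mass is 49 to 56 beyond it, so the tail must be held down at the hole with 2.5 to 4 N or more; on the way out too, over the last 60.
- rosette (a point): Centre of the rosette on the pattern board's upper face, 115 outward of the dark line, on the centre line; axes as the board.
- diamond: Black glazed diamond tile, 44 over its points, 11 thick, 22 g, loose, laid at the centre of the rosette; origin at the centre of its underside.
- peg_handle (a point): Centre of the draw peg's wooden handle: grip here. Handle upright, square, 22 by 22 (sides along x and y here), 60 high. Below it a round brass collar, 34 diameter, 8 thick, then the round steel end, 10 diameter, 24 long, its last 6 tapering to 6. So this point is 38 above the collar's underside and 62 above the tip. 90 g, loose, starts upright in the rest block with its collar on the block.
- peg_collar (a point): Centre of the underside of the draw peg's collar, 38 below the centre of the handle; z up along the peg. With the peg home this point is at the hole's upper mouth, and the steel end comes 8 out below the board.
- rest: Rest block of the draw peg: fixed wooden block 60 by 60 by 40 high on the ledge, to one side of the runners, with an upright 13 hole 34 deep in its top; origin at the centre of its underside.
- jar_c (a point): Copper tally jar (bystander, loose), 72 diameter, 88 high, upright on the ledge on the other side of the runners; this point is on its axis, 44 up.
- paddle: Wooden setting paddle (bystander, loose) lying along the ledge's border at ledge y about -238, 243 long, 58 wide, 12 thick; origin on its underside near the middle, x towards the blade.
- petal0: Honey glazed petal tile, 52 long, 28 wide, 11 thick, 28 g, loose, laid on the left outer diagonal of the rosette, its centre 43 from the rosette's centre; origin at the centre of its underside, x along it.
- petal1: Honey glazed petal tile, 52 long, 28 wide, 11 thick, 28 g, loose, laid on the left inner diagonal of the rosette, its centre 43 from the rosette's centre; origin at the centre of its underside, x along it.
- petal2: Honey glazed petal tile, 52 long, 28 wide, 11 thick, 28 g, loose, laid on the right inner diagonal of the rosette, its centre 43 from the rosette's centre; origin at the centre of its underside, x along it.
- petal3: Honey glazed petal tile, 52 long, 28 wide, 11 thick, 28 g, loose, laid on the right outer diagonal of the rosette, its centre 43 from the rosette's centre; origin at the centre of its underside, x along it.
Things that resemble listed ones, but are neither listed nor needed, are in the scene too. Of the things shaped like the diamond, the black one is meant.

How it is judged:
By the outcome, as a careful person would: the job done as asked, in the order asked, and still so for the second after the job is handed in, while the arm keeps its last pose, push and grip.
It also fails if it takes over 53 s, if anything falls off the work surface, if the arm or the gripper's body presses on something with over 40 N, if the wrist force passes 120 N, or if a joint passes its speed limit or range.

## Working session

There is one attempt and no reset: what is moved stays moved. The work goes in short steps, Python scripts to look and compute and a tool call to move; the robot and the scene stay as the last step left them, time stands still between calls to the robot, and variables do not carry over. Pictures are saved under pics/ and viewed, at most 10 in all, crops included, and the job is handed in when it is done.

Besides the shell and the picture viewer there is one more tool, called after "Emit:" by a JSON object that holds its "method" and its "body", one argument or row to a line. jog_arm: Moves the arm, as the interface text tells. Its arguments: {"type":"object","properties":{"hand":{"type":"array"},"travel":{"type":"array"},"yaw":{"type":"array"},"grip_force":{"type":"number"}},"required":["hand","travel","yaw"]}

```bash
mkdir -p pics
cat > h.py <<'E'
import numpy as np, cv2
from rig import env
def ray(name,u,v,st=None):
    c=env.calibration(name)
    d=np.array([(u-c["cx"])/c["fx"],(v-c["cy"])/c["fy"],1.])
    if "hand_eye" in c:
        T=np.eye(4);T[:3,:3]=st["tool_rot"];T[:3,3]=st["position"]
        M=T@np.array(c["hand_eye"]);R=M[:3,:3];p=M[:3,3]
    else: R=np.array(c["rotation"]);p=np.array(c["position"])
    return p,R@d/np.linalg.norm(d)
def tri(*rs):
    A=0;b=0
    for p,d in rs:
        P=np.eye(3)-np.outer(d,d);A=A+P;b=b+P@p
    x=np.linalg.solve(A,b);return x,[np.linalg.norm((np.eye(3)-np.outer(d,d))@(x-p)) for p,d in rs]
def atz(r,z): p,d=r;return p+d*(z-p[2])/d[2]
def shot(name,f,crop=None,k=1):
    im=cv2.cvtColor(env.get_image(name),cv2.COLOR_RGB2BGR);cv2.imwrite('pics/raw_'+f,im)
    if crop: x0,y0,x1,y1=crop;im=im[y0:y1,x0:x1]
    cv2.imwrite('pics/'+f,cv2.resize(im,None,fx=k,fy=k,interpolation=cv2.INTER_CUBIC))
E
python3 - <<'E'
from h import *
shot('scene','s0.png',None,1.5);shot('side','d0.png',None,1.5)
s=env.observe();print(s,env.finger_overhang)
for n in('scene','side','wrist'):print(env.calibration(n))
E
```

```text
{'time_s': 0.1, 'q': array([-8.93975845e+01,  2.18375781e+01,  7.43804955e+01, -6.22010912e-04,
        8.38588846e+01, -1.23353288e+01]), 'qvel': array([-0.08467085,  0.01008475, -0.14167607,  0.00067562,  0.01997422,
        0.08736364]), 'joint_efforts': array([ 3.76233380e-03, -4.49217474e+01, -2.31654078e+01, -1.88793406e-04,
        3.71965813e-03, -4.39025627e-06]), 'position': array([ 0.12313738, -0.53578057,  0.24776881]), 'tool_rot': array([[ 9.74613656e-01,  2.23893326e-01, -2.49152802e-05],
       [ 2.23893157e-01, -9.74612770e-01,  1.34298489e-03],
       [ 2.76402603e-04, -1.31446977e-03, -9.99999098e-01]]), 'ft_force': array([-0.36726664, -0.15510476, -0.00409143]), 'wrist_torque': array([ 0.04681327, -0.00695238, -0.0085727 ]), 'gripper_force': 0.0, 'grip_width': 0.08556524837514741} 0.017
{'fx': 384.70580724472825, 'fy': 384.70580724472825, 'cx': 255.40672789510498, 'cy': 199.98717814147486, 'position': array([ 1.03450787, -0.17598919,  0.79419851]), 'rotation': array([[ 0.40187576,  0.78707172, -0.4679893 ],
       [ 0.91566331, -0.34121645,  0.21244304],
       [ 0.00752226, -0.51389633, -0.85781931]])}
{'fx': 390.346575071924, 'fy': 390.346575071924, 'cx': 258.4772105136269, 'cy': 189.94474175227919, 'position': array([ 0.20705114, -0.52755963,  0.78054573]), 'rotation': array([[ 0.75515135, -0.45657321,  0.47041188],
       [-0.65554469, -0.52292058,  0.54480752],
       [-0.00275647, -0.71978814, -0.69418833]])}
{'fx': 268.8111201787723, 'fy': 268.8111201787723, 'cx': 248.07114370875826, 'cy': 190.9550950936169, 'hand_eye': array([[-1.46883845e-04, -9.60414473e-01, -2.78574979e-01,
         7.04483466e-02],
       [ 9.99999859e-01, -2.83145135e-04,  4.48901988e-04,
         4.29996614e-04],
       [-5.10009116e-04, -2.78574874e-01,  9.60414379e-01,
        -1.26254229e-01],
       [ 0.00000000e+00,  0.00000000e+00,  0.00000000e+00,
         1.00000000e+00]])}
```

View pics/s0.png

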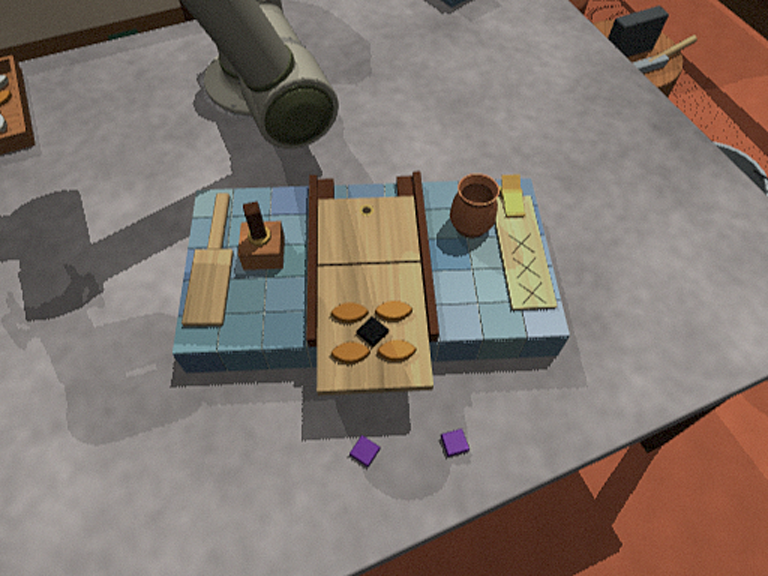

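View pics/d0.png

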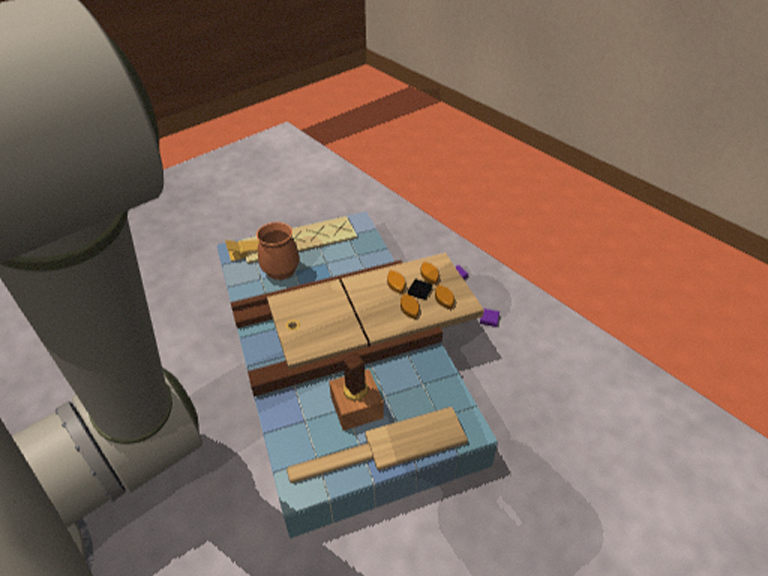

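The scene view (1.5x pixels) shows the hole at (366,210), the mark's middle at (368,263), the diamond at (373,331), the peg top at (251,206) and the collar at (258,240). In the side view the hole is at (293,325), the mark at (355,312), the diamond at (420,289), the peg top at (354,358) and the collar at (355,393).

Run:
```python
from h import *
P=dict(hole=((366,210),(293,325)),mark=((368.5,263),(355,312)),dia=((373,331),(420,289)),pegtop=((251,206),(354,358)),collar=((258,240),(355,393)),
markL=((421,262),(342,279)),markR=((316.5,264.5),(368,345)),jar=((479,190),(276,233)),ledgeR=((174,354),(495,448)))
for n,(a,b) in P.items():
    a=np.array(a)/1.5;b=np.array(b)/1.5
    x,e=tri(ray('scene',*a),ray('side',*b));print(n,x.round(4),np.round(e,4))
for n,uv in dict(ledgeR=(174,354),ledgeL=(568,336)).items(): print(n,atz(ray('scene',uv[0]/1.5,uv[1]/1.5),.07).round(4))
for n,uv in dict(hole=(366,210),mark=(368.5,263),markL=(421,262),markR=(316.5,264.5),dia=(373,331)).items(): print(n,atz(ray('scene',uv[0]/1.5,uv[1]/1.5),.101).round(4))
```

```text
hole [0.4973 0.0363 0.1002] [0.0005 0.0005]
mark [ 5.895e-01 -2.000e-04  9.670e-02] [0.0029 0.0029]
dia [ 0.6984 -0.0385  0.1051] [0.0012 0.0012]
pegtop [ 0.4903 -0.1304  0.1801] [0.0008 0.0008]
collar [ 0.4886 -0.1325  0.1044] [0.0014 0.0014]
markL [0.6195 0.071  0.0996] [0.0019 0.0019]
markR [ 0.5611 -0.0695  0.0973] [0.0013 0.0013]
jar [0.5712 0.1847 0.1555] [0.001 0.001]
ledgeR [ 0.5964 -0.3003  0.0559] [0.0015 0.0015]
ledgeR [ 0.6042 -0.2966  0.07  ]
ledgeL [0.7978 0.2194 0.07  ]
hole [0.4975 0.0365 0.101 ]
mark [0.5904 0.0014 0.101 ]
markL [0.6192 0.0724 0.101 ]
markR [ 0.5628 -0.0689  0.101 ]
dia [ 0.6958 -0.0366  0.101 ]
```

Emit:
{"method": "jog_arm", "body": {
  "hand": [0.085, 0.085, 0.085, 0.085, 0.085],
  "travel": [
    [0.036, 0.04, 0.006],
    [0.036, 0.04, 0.006],
    [0.036, 0.04, 0.006],
    [0.036, 0.04, 0.006],
    [0.036, 0.04, 0.006]
  ],
  "yaw": [-0.058, -0.058, -0.058, -0.058, -0.058]
}}

```text
time_s: 0.72
position: [0.304, -0.3345, 0.2784]
tool_rot: [[0.998, -0.066, -0.0], [-0.066, -0.998, 0.0], [-0.0, -0.0, -1.0]]
ft_force: [0.5, -0.4, 0.0]
grip_width: 0.0845
gripper_force: 0.0
```

Emit:
{"method": "jog_arm", "body": {
  "hand": [0.085, 0.085, 0.085, 0.085, 0.085],
  "travel": [
    [0.036, 0.04, 0.002],
    [0.036, 0.04, 0.002],
    [0.036, 0.04, 0.002],
    [0.036, 0.04, 0.002],
    [0.036, 0.04, 0]
  ],
  "yaw": [-0.058, -0.058, -0.058, -0.058, -0.058]
}}

```text
time_s: 1.35
position: [0.4841, -0.1344, 0.2863]
tool_rot: [[0.937, -0.349, -0.0], [-0.349, -0.937, 0.0], [-0.0, 0.0, -1.0]]
ft_force: [0.2, -1.3, 0.2]
grip_width: 0.0851
gripper_force: 0.0
```

Emit:
{"method": "jog_arm", "body": {
  "hand": [0.085, 0.085, 0.085, 0.085, 0.085],
  "travel": [
    [0, 0, 0],
    [0, 0, 0],
    [0, 0, 0],
    [0, 0, 0],
    [0, 0, 0]
  ],
  "yaw": [0, 0, 0, 0, 0]
}}

```text
time_s: 1.98
position: [0.4829, -0.1365, 0.2864]
tool_rot: [[0.938, -0.348, 0.0], [-0.348, -0.938, -0.0], [0.0, 0.0, -1.0]]
ft_force: [0.3, 0.1, -0.5]
grip_width: 0.085
gripper_force: 0.0
```

Run:
```python
from h import *
s=env.observe();np.savez('st1.npz',**s);print(s['position'],s['tool_rot'],s['time_s'])
shot('wrist','w1.png',None,1.5)
```

```text
[ 0.48286112 -0.1364951   0.28641257] [[ 9.37602721e-01 -3.47708400e-01  7.28758105e-05]
 [-3.47708397e-01 -9.37602724e-01 -5.90111867e-05]
 [ 8.88472437e-05  2.99895180e-05 -9.99999996e-01]] 1.975
```

View pics/w1.png

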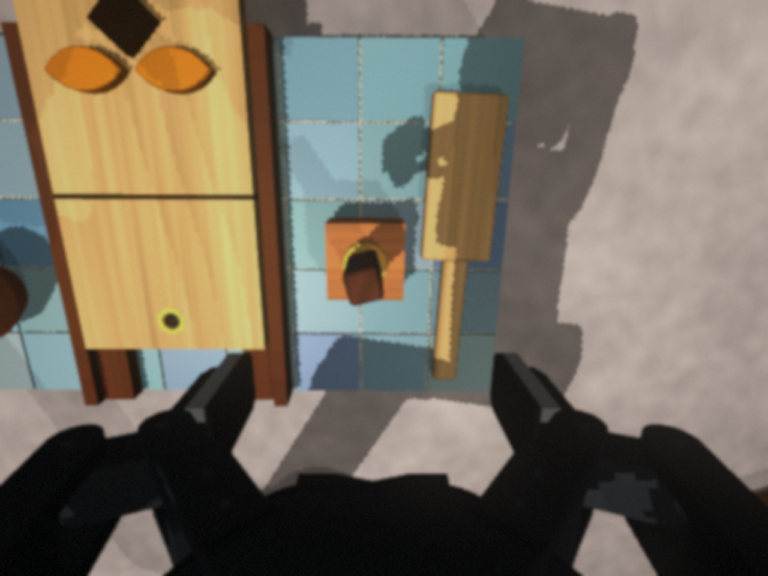

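The wrist view shows the peg's handle top near (365,290), the block at (327-405,220-300), the hole at (171,320) and the mark on row 196. The handle looks turned slightly against the ledge, so I'm enlarging it.

```bash
python3 - <<'E'
import cv2
im=cv2.imread('pics/raw_w1.png')[140:212,90:190]
im=im[:, :]
cv2.imwrite('pics/w1c.png',cv2.resize(im,None,fx=8,fy=8,interpolation=cv2.INTER_CUBIC))
E
python3 - <<'E'
import cv2
im=cv2.imread('pics/raw_w1.png')[140:212,200:290]
cv2.imwrite('pics/w1d.png',cv2.resize(im,None,fx=8,fy=8,interpolation=cv2.INTER_CUBIC))
E
```

```text
(no output)
```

View pics/w1d.png

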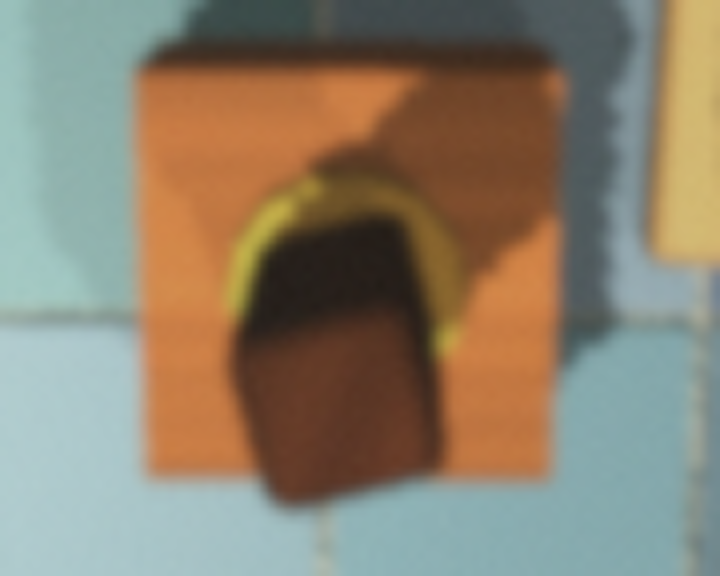

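Run:
```python
from h import *
s=dict(np.load('st1.npz'))
q=np.array([(238,345),(410,300),(442,462),(280,505)])/8+[200,140]
c=np.array([atz(ray('wrist',*p,s),.178) for p in q]);print(c.round(4),c.mean(0).round(4))
for a,b in((0,1),(1,2),(2,3),(3,0)):
    d=c[b]-c[a];print(np.linalg.norm(d),np.degrees(np.arctan2(d[1],d[0])))
m=q.mean(0);a=np.array((251,206))/1.5;b=np.array((354,358))/1.5
print('top tri',tri(ray('wrist',*m,s),ray('scene',*a),ray('side',*b)))
# rest block top (wrist) corners
q=np.array([(138,72),(562,75),(550,478),(150,478)])/8+[200,140]
c=np.array([atz(ray('wrist',*p,s),.11) for p in q]);print('block',c.mean(0).round(4))
for a,b in((0,1),(1,2),(2,3),(3,0)):
    d=c[b]-c[a];print(np.linalg.norm(d),np.degrees(np.arctan2(d[1],d[0])))
P=dict(hole=(171,320.5),mL=(55,196),mR=(255,196.5))
S=dict(hole=((366,210),(293,325)),mL=((421,262),(342,279)),mR=((316.5,264.5),(368,345)))
for n,uv in P.items():
    r=ray('wrist',uv[0]/1.5,uv[1]/1.5,s);print(n,atz(r,.101),tri(r,ray('scene',*np.array(S[n][0])/1.5),ray('side',*np.array(S[n][1])/1.5))[0])
for n,uv in dict(eL=(5,24),eR=(258,27)).items():print(n,atz(ray('wrist',uv[0]/1.5,uv[1]/1.5,s),.1))
```

```text
[[ 0.4979 -0.1251  0.178 ]
 [ 0.496  -0.1451  0.178 ]
 [ 0.4769 -0.1419  0.178 ]
 [ 0.4785 -0.1227  0.178 ]] [ 0.4873 -0.1337  0.178 ]
0.020045461328671195 -95.32260729702747
0.01938848008698712 170.7211109835079
0.019319762603021217 85.21968656230874
0.019534694637521006 -7.115417939030502
top tri (array([ 0.48936985, -0.13192008,  0.18068328]), [np.float64(0.0024788070348112238), np.float64(0.002247111351416251), np.float64(0.0007057449695111799)])
block [ 0.4863 -0.1331  0.11  ]
0.05945147111831914 -110.76431350401477
0.059409033593155205 159.2471867878669
0.05917091900235394 69.63220129771787
0.05981924276903274 -20.482816701367884
hole [0.49459509 0.03533005 0.101     ] [0.49615817 0.03606947 0.10017149]
mL [0.61431876 0.06948054 0.101     ] [0.61773185 0.07148102 0.09847788]
mR [ 0.56144356 -0.07195499  0.101     ] [ 0.56126358 -0.06999855  0.09730786]
eL [0.72467749 0.03892039 0.1       ]
eR [ 0.6633431  -0.12135229  0.1       ]
```

Emit:
{"method": "jog_arm", "body": {
  "hand": [0.085, 0.085, 0.085, 0.085, 0.085],
  "travel": [
    [0.0025, 0.0015, 0],
    [0.0025, 0.002, -0.034],
    [0, 0, -0.036],
    [0, 0, -0.036],
    [0, 0, -0.032]
  ],
  "yaw": [0.08, 0.08, 0.08, 0, 0]
}}

```text
time_s: 2.65
position: [0.4879, -0.1326, 0.1472]
tool_rot: [[0.993, -0.114, -0.0], [-0.114, -0.993, 0.0], [-0.0, -0.0, -1.0]]
ft_force: [-0.0, -1.1, -0.8]
grip_width: 0.0847
gripper_force: 0.0
```

Emit:
{"method": "jog_arm", "body": {
  "hand": [0.085, 0.05, 0.04, 0.03, 0.02],
  "travel": [
    [0, 0, 0],
    [0, 0, 0],
    [0, 0, 0],
    [0, 0, 0],
    [0, 0, 0]
  ],
  "yaw": [0, 0, 0, 0, 0],
  "grip_force": 25
}}

```text
time_s: 3.28
position: [0.4884, -0.1327, 0.149]
tool_rot: [[0.993, -0.114, 0.001], [-0.114, -0.993, -0.001], [0.001, 0.0, -1.0]]
ft_force: [0.3, 0.3, 3.8]
grip_width: 0.0216
gripper_force: 25.5
```

Emit:
{"method": "jog_arm", "body": {
  "hand": [0.01, 0.01, 0.01, 0.01, 0.01],
  "travel": [
    [0, 0, 0],
    [0, 0, 0],
    [0, 0, 0],
    [0, 0, 0],
    [0, 0, 0]
  ],
  "yaw": [0, 0, 0, 0, 0],
  "grip_force": 70
}}

```text
time_s: 3.9
position: [0.4884, -0.1327, 0.149]
tool_rot: [[0.993, -0.114, 0.001], [-0.114, -0.993, -0.001], [0.001, 0.001, -1.0]]
ft_force: [-0.6, 0.8, 6.8]
grip_width: 0.0212
gripper_force: 68.5
```

Emit:
{"method": "jog_arm", "body": {
  "hand": [0.01, 0.01, 0.01, 0.01, 0.01],
  "travel": [
    [0, 0, 0.025],
    [0, 0, 0.035],
    [-0.006, 0.035, 0.01],
    [-0.008, 0.05, 0],
    [-0.008, 0.05, 0]
  ],
  "yaw": [0, 0, -0.08, -0.08, -0.08]
}}

```text
time_s: 4.53
position: [0.4656, 0.0038, 0.2183]
tool_rot: [[0.937, -0.35, -0.0], [-0.35, -0.937, 0.0], [-0.0, -0.0, -1.0]]
ft_force: [-0.1, 0.7, -0.9]
grip_width: 0.0212
gripper_force: 68.4
```

Emit:
{"method": "jog_arm", "body": {
  "hand": [0.01, 0.01, 0.01, 0.01, 0.01],
  "travel": [
    [-0.008, 0.048, 0],
    [0, 0, -0.02],
    [0, 0, -0.014],
    [0, 0, 0],
    [0, 0, 0]
  ],
  "yaw": [0, 0, 0, 0, 0]
}}

```text
time_s: 5.15
position: [0.4584, 0.0503, 0.1848]
tool_rot: [[0.938, -0.347, 0.001], [-0.347, -0.938, -0.0], [0.001, -0.0, -1.0]]
ft_force: [0.0, 0.3, -0.4]
grip_width: 0.021
gripper_force: 68.6
```

Run:
```python
from h import *
s=env.observe();np.savez('st2.npz',**s);print(s['position'],s['tool_rot'],s['time_s'],s['ft_force'])
shot('wrist','w2.png',(146,60,346,260),3)
```

```text
[0.45837495 0.05034804 0.18480535] [[ 9.37837593e-01 -3.47073790e-01  6.57922314e-04]
 [-3.47073825e-01 -9.37837809e-01 -6.43723038e-05]
 [ 6.39366361e-04 -1.67976848e-04 -9.99999781e-01]] 5.15 [ 0.03439479  0.26263225 -0.42731114]
```

View pics/w2.png

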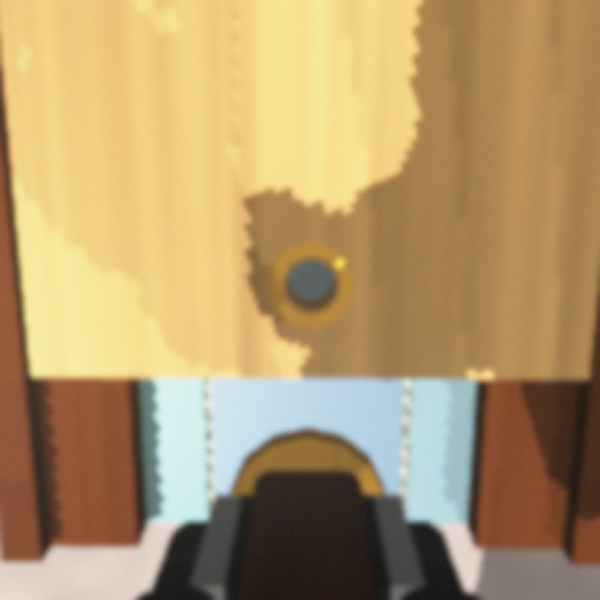

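The crop shows the bushed hole's centre at crop (311.5,285). The collar's front rim peaks at (309,431), and the peg sits centred between the pads.

Run:
```python
from h import *
s=dict(np.load('st2.npz'))
h=atz(ray('wrist',311.5/3+146,285/3+60,s),.101);print('hole',h,h-s['position'])
r=ray('wrist',171/1.5,320.5/1.5,dict(np.load('st1.npz')))
print(tri(r,ray('wrist',311.5/3+146,285/3+60,s)))
R=np.array(s['tool_rot']);
for z in(.154,.146):
    c=atz(ray('wrist',309/3+146,431/3+60,s),z);print('rim',z,R.T@(c-s['position']))
L=[atz(ray('wrist',x/3+146,490/3+60,s),.154) for x in(235,383)];print([R.T@(l-s['position']) for l in L])
```

```text
hole [0.49448859 0.03488953 0.101     ] [ 0.03611364 -0.01545851 -0.08380535]
(array([0.49466068, 0.03485863, 0.10174984]), [np.float64(6.459610031138026e-05), np.float64(6.459610031130049e-05)])
rim 0.154 [0.01705353 0.00113382 0.03081607]
rim 0.146 [0.01432085 0.00116758 0.03881432]
[array([ 0.00397688, -0.01440224,  0.03081032]), array([0.00396632, 0.01669256, 0.03080509])]
```

Emit:
{"method": "jog_arm", "body": {
  "hand": [0.01, 0.01, 0.01, 0.01, 0.01],
  "travel": [
    [0.018, -0.007, 0],
    [0.0185, -0.0074, 0],
    [0, 0, 0],
    [0, 0, -0.012],
    [0, 0, 0]
  ],
  "yaw": [0, 0, 0, 0, 0]
}}

```text
time_s: 5.82
position: [0.4935, 0.0364, 0.1714]
tool_rot: [[0.938, -0.347, -0.002], [-0.347, -0.938, 0.0], [-0.002, 0.0, -1.0]]
ft_force: [-0.1, -0.5, -0.6]
grip_width: 0.0213
gripper_force: 68.6
```

Emit:
{"method": "jog_arm", "body": {
  "hand": [0.01, 0.01, 0.01, 0.01, 0.01],
  "travel": [
    [0, 0, -0.004],
    [0, 0, -0.003],
    [0, 0, -0.003],
    [0, 0, -0.003],
    [0, 0, 0]
  ],
  "yaw": [0, 0, 0, 0, 0]
}}

```text
time_s: 6.45
position: [0.4945, 0.0361, 0.1591]
tool_rot: [[0.938, -0.347, -0.0], [-0.347, -0.938, 0.0], [-0.0, 0.0, -1.0]]
ft_force: [-0.2, -0.1, -1.1]
grip_width: 0.0212
gripper_force: 68.6
```

Emit:
{"method": "jog_arm", "body": {
  "hand": [0.01, 0.01, 0.01, 0.01, 0.01],
  "travel": [
    [0, 0, -0.004],
    [0, 0, -0.004],
    [0, 0, -0.004],
    [0, 0, -0.003],
    [0, 0, 0]
  ],
  "yaw": [0, 0, 0, 0, 0]
}}

```text
time_s: 7.08
position: [0.4947, 0.0361, 0.1441]
tool_rot: [[0.938, -0.347, -0.0], [-0.347, -0.938, 0.0], [-0.0, 0.0, -1.0]]
ft_force: [0.4, 1.2, -0.8]
grip_width: 0.0208
gripper_force: 68.6
```

Emit:
{"method": "jog_arm", "body": {
  "hand": [0.01, 0.01, 0.01, 0.01, 0.01],
  "travel": [
    [0, 0, -0.002],
    [0, 0, -0.001],
    [0, 0, -0.001],
    [0, 0, 0],
    [0, 0, 0]
  ],
  "yaw": [0, 0, 0, 0, 0]
}}

```text
time_s: 7.7
position: [0.4946, 0.0361, 0.1403]
tool_rot: [[0.938, -0.347, 0.0], [-0.347, -0.938, -0.0], [0.0, -0.0, -1.0]]
ft_force: [1.4, 0.3, -2.0]
grip_width: 0.0212
gripper_force: 68.6
```

Emit:
{"method": "jog_arm", "body": {
  "hand": [0.01, 0.01, 0.01, 0.01, 0.01],
  "travel": [
    [0, 0, -0.001],
    [0, 0, 0],
    [0, 0, -0.0005],
    [0, 0, 0],
    [0, 0, 0]
  ],
  "yaw": [0, 0, 0, 0, 0]
}}

```text
time_s: 8.32
position: [0.4947, 0.0361, 0.14]
tool_rot: [[0.938, -0.347, 0.001], [-0.347, -0.938, -0.0], [0.001, -0.0, -1.0]]
ft_force: [-3.5, 1.2, 10.6]
grip_width: 0.0215
gripper_force: 70.3
```

Emit:
{"method": "jog_arm", "body": {
  "hand": [0.01, 0.01, 0.01, 0.01, 0.01],
  "travel": [
    [0.0019, -0.0007, 0],
    [0.0037, -0.0014, 0],
    [0.0047, -0.0018, 0],
    [0.0047, -0.0018, 0],
    [0.0037, -0.0014, 0]
  ],
  "yaw": [0, 0, 0, 0, 0]
}}

```text
time_s: 8.95
position: [0.5117, 0.0299, 0.14]
tool_rot: [[0.938, -0.346, -0.003], [-0.346, -0.938, 0.001], [-0.004, -0.0, -1.0]]
ft_force: [-11.8, 4.1, 16.9]
grip_width: 0.0211
gripper_force: 71.2
```

Emit:
{"method": "jog_arm", "body": {
  "hand": [0.01, 0.01, 0.01, 0.01, 0.01],
  "travel": [
    [0.0047, -0.0018, 0.0005],
    [0.0056, -0.0021, 0],
    [0.0056, -0.0021, 0],
    [0.0056, -0.0021, 0],
    [0.0056, -0.0021, 0]
  ],
  "yaw": [0, 0, 0, 0, 0]
}}

```text
time_s: 9.57
position: [0.5391, 0.0195, 0.1401]
tool_rot: [[0.938, -0.347, -0.003], [-0.347, -0.938, 0.001], [-0.003, -0.0, -1.0]]
ft_force: [-7.5, 2.5, 12.4]
grip_width: 0.0212
gripper_force: 70.2
```

Emit:
{"method": "jog_arm", "body": {
  "hand": [0.01, 0.01, 0.01, 0.01, 0.01],
  "travel": [
    [0.0056, -0.0021, 0],
    [0.0056, -0.0021, 0],
    [0.0056, -0.0021, 0],
    [0.0056, -0.0021, 0],
    [0.0047, -0.0018, 0]
  ],
  "yaw": [0, 0, 0, 0, 0]
}}

```text
time_s: 10.2
position: [0.5663, 0.0093, 0.1401]
tool_rot: [[0.938, -0.346, -0.003], [-0.346, -0.938, 0.001], [-0.003, -0.0, -1.0]]
ft_force: [-8.2, 3.1, 10.9]
grip_width: 0.0212
gripper_force: 70.2
```

Emit:
{"method": "jog_arm", "body": {
  "hand": [0.01, 0.01, 0.01, 0.01, 0.01],
  "travel": [
    [0.0047, -0.0018, -0.0002],
    [0.0047, -0.0018, 0],
    [0.0047, -0.0018, 0],
    [0.0047, -0.0018, 0],
    [0.0037, -0.0014, 0]
  ],
  "yaw": [0, 0, 0, 0, 0]
}}

```text
time_s: 10.82
position: [0.5888, 0.0007, 0.1401]
tool_rot: [[0.938, -0.346, -0.003], [-0.346, -0.938, 0.001], [-0.003, -0.0, -1.0]]
ft_force: [-8.3, 4.3, 10.8]
grip_width: 0.0211
gripper_force: 70.2
```

Emit:
{"method": "jog_arm", "body": {
  "hand": [0.01, 0.01, 0.01, 0.01, 0.01],
  "travel": [
    [0.0028, -0.001, 0],
    [0.0019, -0.0007, 0],
    [0, 0, 0],
    [0, 0, 0],
    [0, 0, 0]
  ],
  "yaw": [0, 0, 0, 0, 0]
}}

```text
time_s: 11.45
position: [0.5937, -0.0011, 0.1401]
tool_rot: [[0.938, -0.346, -0.002], [-0.346, -0.938, 0.001], [-0.002, -0.0, -1.0]]
ft_force: [-6.8, 3.2, 9.8]
grip_width: 0.0215
gripper_force: 70.2
```

Run:
```python
from h import *
s=env.observe();np.savez('st3.npz',**s);print(s['position'],s['time_s'],s['ft_force'])
shot('wrist','w3.png',(130,0,370,180),3.33)
shot('scene','s3.png',(170,130,330,250),5)
```

```text
[ 0.59366833 -0.00105528  0.14007062] 11.45 [-6.78559211  3.23708623  9.75779149]
```

View pics/w3.png

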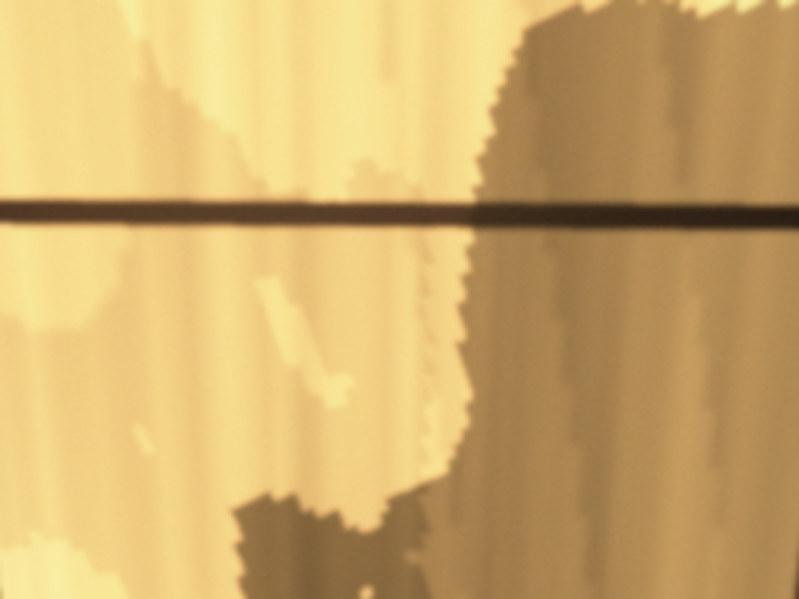

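View pics/s3.png

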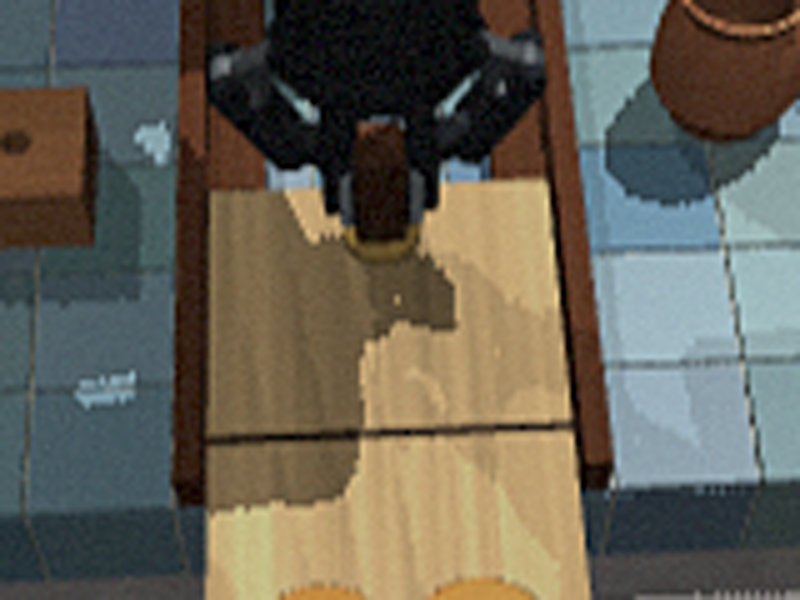

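The wrist crop shows only the mark, on row 213. The scene crop shows the mark from (208,440) to (574,426), and the ledge's far tile edge through (25,515), (170,507), (615,487) and (790,478). Next I view the full wrist picture for the runner ends.

Run:
```python
from h import *
f=lambda x,y,z:atz(ray('scene',x/5+170,y/5+130),z)[:2]
u=np.array([np.cos(np.radians(-20.6)),np.sin(np.radians(-20.6))])
print('mark',[f(*p,.101)@u for p in((208,440),(574,426))])
print('edge',[f(*p,.07)@u for p in((25,515),(170,507),(615,487),(790,478))])
s=dict(np.load('st3.npz'));print('tcp',s['position'][:2]@u)
print('mark w',[atz(ray('wrist',x/3.33+130,y/3.33,s),.101)[:2]@u for x,y in((10,211),(790,217))])
im=cv2.imread('pics/raw_w3.png');a=np.hstack([im[0:130,30:160],im[0:130,330:460]])
cv2.imwrite('pics/w3b.png',cv2.resize(a,None,fx=3,fy=3,interpolation=cv2.INTER_CUBIC))
```

```text
mark [np.float64(0.6542526167715706), np.float64(0.655228626670485)]
edge [np.float64(0.6691191273574209), np.float64(0.668443280984078), np.float64(0.6684817037606067), np.float64(0.6679627851677595)]
tcp 0.5560801921500834
mark w [np.float64(0.6531938408920096), np.float64(0.6530080675096901)]
```

View pics/w3b.png

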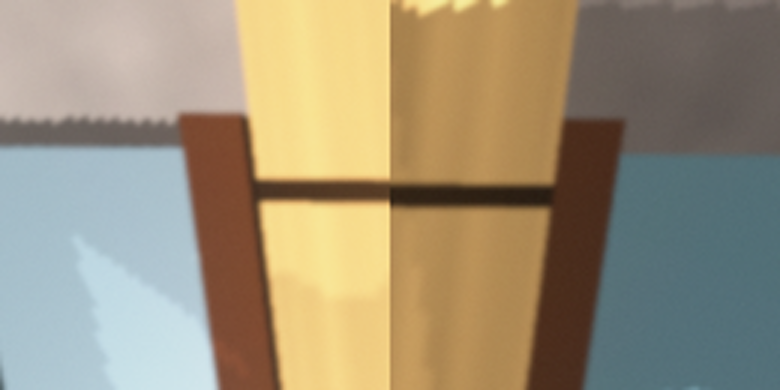

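The strips show the tile edge at rows 147 (left) and 155 (right), the fence ends at 115 and 120, and the mark at 190 and 195.

Run:
```python
from h import *
s=dict(np.load('st3.npz'))
u=np.array([np.cos(np.radians(-20.6)),np.sin(np.radians(-20.6))])
def g(x,y,z):
    X=x/3+30 if x<390 else (x-390)/3+330
    return (atz(ray('wrist',X,y/3,s),z)[:2]@u).round(4)
print('tile',g(60,147,.07),g(720,154.5,.07),'mark',g(258,190,.101),g(550,196,.101))
for z in(.095,.1,.105):print('fence',z,g(212,115,z),g(595,120,z))
```

```text
tile 0.6664 0.6664 mark 0.6532 0.653
fence 0.095 0.6671 0.6672
fence 0.1 0.6659 0.666
fence 0.105 0.6647 0.6648
```

Emit:
{"method": "jog_arm", "body": {
  "hand": [0.01, 0.01, 0.01, 0.01, 0.01],
  "travel": [
    [0.0028, -0.001, -0.0002],
    [0.0037, -0.0014, 0],
    [0.0037, -0.0014, 0],
    [0.0019, -0.0007, 0],
    [0.0005, -0.0003, 0]
  ],
  "yaw": [0, 0, 0, 0, 0]
}}

```text
time_s: 12.18
position: [0.6061, -0.0057, 0.1401]
tool_rot: [[0.938, -0.346, -0.002], [-0.346, -0.938, 0.001], [-0.003, -0.0, -1.0]]
ft_force: [-8.8, 4.4, 11.4]
grip_width: 0.0214
gripper_force: 70.5
```

Emit:
{"method": "jog_arm", "body": {
  "hand": [0.01, 0.01, 0.01, 0.01, 0.01],
  "travel": [
    [0, 0, 0],
    [0, 0, 0],
    [0, 0, 0],
    [0, 0, 0],
    [0, 0, 0]
  ],
  "yaw": [0, 0, 0, 0, 0]
}}

```text
time_s: 12.8
position: [0.6062, -0.0057, 0.1401]
tool_rot: [[0.938, -0.346, -0.002], [-0.346, -0.938, 0.001], [-0.002, -0.0, -1.0]]
ft_force: [-7.8, 2.5, 12.5]
grip_width: 0.0213
gripper_force: 70.5
```

Run:
```python
from h import *
s=env.observe();np.savez('st4.npz',**s);print(s['position'],s['time_s'],s['ft_force'],s['position'][:2]@[.936,-.3518])
shot('wrist','w4.png')
im=cv2.imread('pics/raw_w4.png');a=np.hstack([im[0:130,30:160],im[0:130,330:460]])
shot('scene','s4.png',(100,110,400,310),2.6)
b=cv2.resize(a,None,fx=3,fy=3,interpolation=cv2.INTER_CUBIC);cv2.imwrite('pics/w4b.png',b)
```

```text
[ 0.60615514 -0.00567784  0.14009086] 12.8 [-7.82799289  2.54019855 12.5105564 ] 0.5693586706861691
```

View pics/w4b.png

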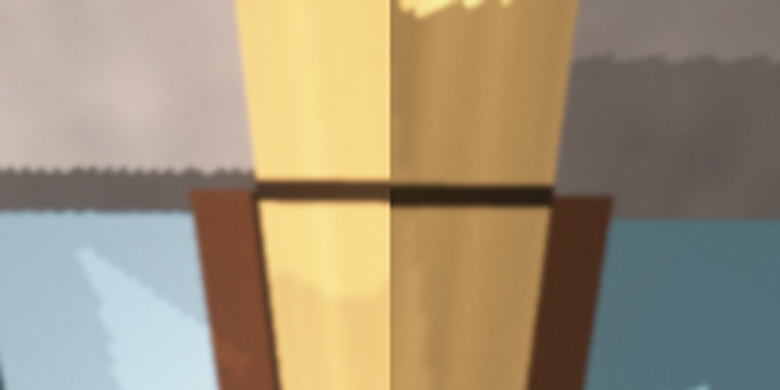

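View pics/s4.png

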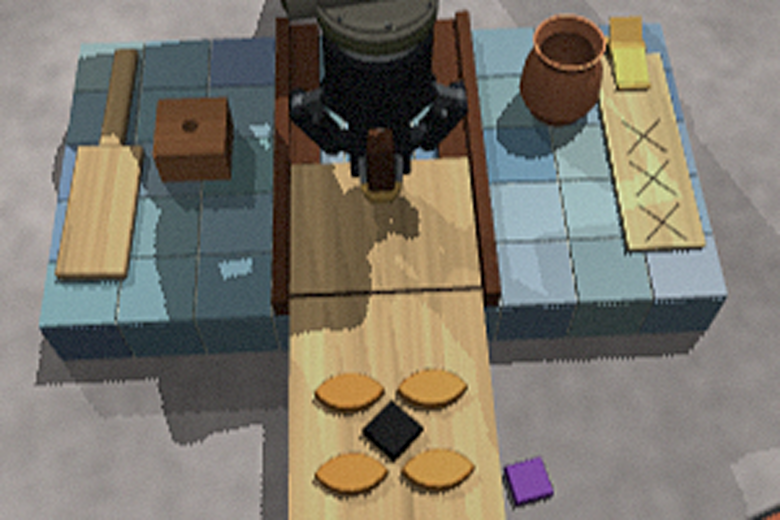

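The mark (rows 190/196) now lines up with the runner ends (191/197). The rosette, jar and paddle are undisturbed, and the peg is pressed down with about 12 N, so I'm handing it in.

```bash
python3 -c "
from rig import env
print(env.close_job())"
```

```text
the job is handed in; nothing more can be done
None
```

The job is handed in: the dark line lies over the ledge's far edge to about 1 mm by the wrist camera, the peg is still gripped and pressed down in the hole with about 12 N, and the board is still. In the last scene picture the board looks level and the rosette, copper jar and paddle look undisturbed.

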